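# Fetch a mosaic sample from the drawer and stack it

### The job

Pull the top drawer of the wooden sample cabinet out as far as it goes, take out the blue mosaic sample panel that lies in it, and lay it gently (not dropped), tile side up, squarely on top of the white and terracotta sample panel on the desk, edges flush all round. Leave the drawer fully out, and leave the other things on the desk where they stand.

Things in the scene. Friction and masses are not known exactly. Their poses are not given: they have to be found in the camera images.
- sample_drawers: Wooden three-drawer sample cabinet, 215 deep (x) x 165 wide (y) x 195 mm high, fixed to the desk. Origin: centre of its underside; its front looks along its own -x, front face 99 mm from the origin. Only the top drawer moves (the middle one stands 35 mm out and is stuck); it starts shut or nearly so.
- drawer_knob (a point): Middle of the top drawer's round steel knob: 17 mm across, standing 17 mm out of the drawer front, 37 mm below the cabinet's top, 158 mm above the desk, in the middle of the front's width. It moves with the drawer; its axes are parallel to the cabinet's.
- sample_drawers_drawer3 (a joint): Travel of the top drawer in m: 0 shut, 0.13 fully out at its stop; it slides along the cabinet's own -x and moves easily. Inside, the drawer is 136 mm wide (y) and 187 mm long (x, from 6 mm behind its front face); its flat grey felt floor is 156 mm above the desk, its side walls end 177 mm and its front 185 mm above the desk.
- blue_panel: Mosaic sample panel: light wood backing with 15 blue tiles glued on top, 88 (x) x 56 (y) x 16 mm (z), 0.14 kg. Origin: centre of its underside; z up out of the tiles. It lies flat, loose, in the front part of the top drawer, its long side roughly along the drawer's travel; out of sight until the drawer is pulled out.
- white_panel: Mosaic sample panel of the same size and build (88 x 56 x 16 mm, 0.14 kg), white and terracotta tiles, lying loose on the desk. Origin: centre of its underside; x along its long side, z up.
- glue_pot: White glue pot with a blue cap, 66 x 65 x 111 mm. Bystander, loose; origin at the centre of its underside.
- tape_roll: Roll of tan tape lying flat, 83 mm across, 19 mm high. Bystander, loose; origin at the centre of its underside.
- glue_brush: Red-handled brush, 177 mm long, 12 mm thick. Bystander, loose; origin at the centre of its underside.
- jar_gold: Small clear jar of pale gold tiles with a light lid, 49 mm across, 66 mm high. Bystander, loose; origin at the centre of its underside.
- jar_aqua: Small clear jar of aqua tiles with a light lid, 55 mm across, 74 mm high. Bystander, loose; origin at the centre of its underside.
Not all that is in view belongs to the job. Leave any pink or turquoise look-alike of the white_panel alone.

How it is judged:
On the way:
1. the top drawer is pulled out to its stop (0.125 m or more of its 0.13 m) (value of joint sample_drawers_drawer3 above 0.125 m), for 0.2 s.
At the end, for the whole second after the job is handed in: The top drawer stands out at its stop (0.122 m or more); the blue panel lies flat, tiles up, at rest and released on the white and terracotta panel, which lies flat on the desk; their centres agree within 10 mm along each side and their long sides within 0.15 rad (either way round) (value of joint sample_drawers_drawer3 above 0.122 m and x of blue_panel in the frame of white_panel between -0.01 and 0.01 m and y of blue_panel in the frame of white_panel between -0.01 and 0.01 m and z of blue_panel in the frame of white_panel between 0.0135 and 0.0185 m and angle between the x axis of blue_panel and the x axis of white_panel, either way round below 0.15 rad and angle between each of blue_panel, white_panel's own z axis and vertical below 0.08 rad and height (world z) of white_panel below 0.005 m and linear speed of each of blue_panel, white_panel below 0.02 m/s); the robot touches nothing.
It fails at once if the blue panel is dropped or slammed onto the other (moves faster than 0.5 m/s within 35 mm of it) (linear speed of blue_panel above 0.5 m/s and horizontal distance between blue_panel and white_panel below 0.05 m and z of blue_panel in the frame of white_panel below 0.05 m).
It fails at once if a bystander is moved by more than 40 mm (distance of any of glue_pot, tape_roll, glue_brush, jar_gold, jar_aqua from where it was at the start of the episode above 0.04 m).
It also fails if it takes over 61 s, if anything falls off the work surface, if the arm or the gripper's body presses on something with over 40 N, if the wrist force passes 120 N, or if a joint passes its speed limit or range.

### The arm

A 7-joint arm with a two-finger parallel gripper is mounted at the origin on the work surface; the furniture and walls round the work are solid. World frame = base frame: x ahead of the robot, y to its left, z up, the work surface at z = 0. Lengths are in m, angles in rad, forces in N, time in s.
With the tool pointing down it reaches from about 0.375 to 0.925 m from the base axis. Payload 3.1 kg.
Tool frame: the origin (TCP) lies at the very end of the fingers, on their centre line; the grasp point (between the pads) lies 19 mm behind it (grip_point_offset is the z of the grasp point in the tool frame, in m); z points along the fingers, y is the line along which they close (so a half turn about z gives the same grasp; the last joint's range is limited). The gripper opens to 85 mm and grips with 20 to 120 N. Pads are 22 mm wide; open, the fingers measure 114 mm over their backs; the gripper's body (76 mm by 85 mm) begins 54 mm behind the grasp point. The pads swing forward as they close: fully open they stand 13 mm farther back than shut.
Start: joints at [-1.399, 0.383, 0.044, 1.598, -0.018, 1.161, -0.05], TCP at [0.173, 0.626, 0.231] pointing down, gripper open.
Joint ranges: [-2.61, 2.61], [-0.41, 2.15], [-1.48, 1.57], [0, 2.5], [-1.57, 4.71], [0.05, 1.97], [-2.85, 2.85]. Speed limits (rad/s): [2.79, 2.79, 3.14, 3.14, 3.14, 3.14, 3.14].

### API

Orientations are given as a rotation vector (axis times angle).
In Python, from workcell import * gives the robot as it stands.
- The arm moves only by the tool jog_arm, never from a script. Its argument "targets" is a list of rows, each an object with "offset": the shift along the tool's x, y, z in mm, a list of three; "rot": the turn, a rotation vector about the tool's x, y, z in rad, a list of three. In form: [{"offset": [tx, ty, tz], "rot": [wx, wy, wz]}, ...]. A call has 1 to 5 rows; each row is the pose to reach, as a shift and turn from the pose commanded when the call began, along the tool's axes at that moment; what a row does not reach only later rows make up. A row lasts 1/8 s, in which the tool goes at most 62.5 mm and 10.7 degrees, less where a joint would pass 70% of its speed; a pose out of reach is approached as far as the arm can. A call with a gripper value outside its range is refused whole. "fingers" is the opening, from 0 (shut) to 1 (fully open), set as the call begins (left out, the last holds). The fingers move at their own pace and stop on an object; the grip force is fixed at half the most. Time passes only in rows, so rows that repeat a pose let the fingers close. It gives the time, the measured TCP pose, the force, the opening and the grip force at its end, in the units of the state.
- state(): the state, without advancing time (a new reading comes with each control period).
- snapshot(name): name is "scene" or "side" or "wrist"; returns (picture, depth): 384x512x3 uint8, red, green, blue; 384x512 float32, m along the optical axis (not along the pixel's ray), 0 where there is no reading.
- calibration(name): a dict with "fx", "fy", "cx", "cy" (pixels), "rvec" (rotation vector, rad) and "tvec" (3), from world to camera coordinates, as OpenCV has them. Camera axes: x right, y down, z forward; pixel columns grow to the right and rows downward; lengths in m; the calibration is good to about 2 mm. A picture is of the moment at which its call begins: read the wrist's pose just before it. calibration takes no time and is no camera call; for the wrist camera it gives the pose at the moment of the call.
- sign_off(): hands the job in; it is judged then, once.
The state is a dict: "clock": time; "joint_positions": joint angles; "dq": joint speeds; "effort": joint torques, N m; "eef_pos": TCP position; "eef_rot": TCP orientation; "contact_force": force on the tool from outside, world axes, zero at the start; "moment": the same for the moment, N m; "opening": opening from 0.0 (shut) to 1.0 (fully open); "grip_force": force on a finger pad.
Only numpy, scipy, OpenCV 4.12 (cv2) and the standard library are available. Lean on these libraries where they do the work, as an engineer would, in place of code of your own. Each camera call takes 0.05 s, during which the arm holds its last target. There are 200 camera calls.

## Working session

There is one attempt and no reset: what is moved stays moved. The work goes in short steps, Python scripts to look and compute and a tool call to move; the robot and the scene stay as the last step left them, time stands still between calls to the robot, and variables do not carry over. Pictures are saved under pics/ and viewed, at most 10 in all, crops included, and the job is handed in when it is done.

Besides the shell and the picture viewer there is one more tool, called as name(argument=value, ...), one argument or row to a line, values as JSON. jog_arm: Moves the arm, as the interface text tells. Its arguments: {"type":"object","properties":{"targets":{"type":"array"},"fingers":{"type":"number"}},"required":["targets"]}

```bash
mkdir -p pics
cat > h.py <<'E'
from workcell import *
import numpy as np, cv2
from scipy.spatial.transform import Rotation as R
def cam(n):
    c=calibration(n); return c,R.from_rotvec(np.ravel(c["rvec"])).as_matrix(),np.ravel(c["tvec"])
def pts(depth,cal):
    c,Rm,t=cal; v,u=np.indices(depth.shape)
    P=np.stack([(u-c["cx"])/c["fx"]*depth,(v-c["cy"])/c["fy"]*depth,depth],-1)
    return (P-t)@Rm
def ray(uv,z,cal):
    c,Rm,t=cal; uv=np.atleast_2d(uv).astype(float)
    d=np.c_[(uv[:,0]-c["cx"])/c["fx"],(uv[:,1]-c["cy"])/c["fy"],np.ones(len(uv))]@Rm
    o=-t@Rm; return o+d*((z-o[2])/d[:,2])[:,None]
def save(n,im): cv2.imwrite("pics/"+n+".png",im[:,:,::-1])
def snap(n):
    cal=cam(n); im,d=snapshot(n); np.savez("/tmp/"+n,im=im,d=d); return im,d,cal
E
python3 - <<'E'
from h import *
a=[]
for n in ("scene","side"):
    im,d,cal=snap(n); a.append(im); print(n,-cal[2]@cal[1],cal[1][2],cal[0]["fx"])
save("s1",a[0]);save("s2",a[1]);s=state();print(s)
E
```

```text
scene [-0.13053102 -0.62199761  0.85705284] [ 0.55236126  0.56142428 -0.61619787] 375.61535745929615
side [1.50263527 0.28719012 1.0029637 ] [-0.72410215 -0.18661443 -0.66396621] 441.795154757718
{'clock': 0.1, 'joint_positions': array([-1.3987749 ,  0.38378104,  0.04387879,  1.59946839, -0.01790185,
        1.1611981 , -0.04990987]), 'dq': array([-0.0013181 , -0.00083888,  0.00042421, -0.00392811, -0.00052801,
       -0.001676  , -0.00161553]), 'effort': array([ 2.50432844e-03, -4.34728968e+01,  1.02920864e+00, -2.50455433e+01,
        1.08478608e-02,  5.53646314e-03, -7.93621126e-06]), 'eef_pos': array([0.17305659, 0.62562501, 0.22997164]), 'eef_rot': array([-0.42247886, -3.11286428,  0.00385551]), 'contact_force': array([ 0.26607245, -0.14218903, -0.18306476]), 'moment': array([0.01477992, 0.03829601, 0.00230436]), 'grip_force': 0.0, 'opening': 1.0006141034489022}
```

View pics/s1.png

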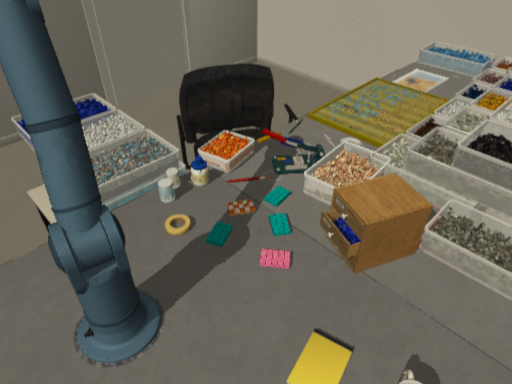

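View pics/s2.png

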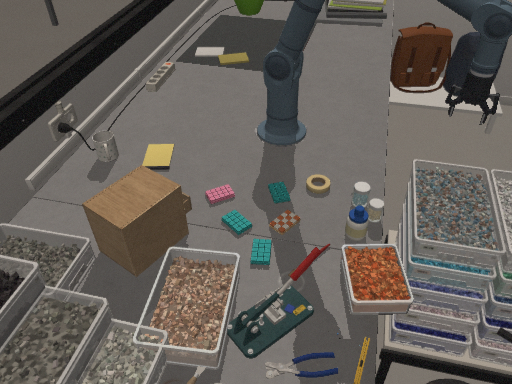

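The scene view shows the terracotta/white panel at (241,207), the cabinet with its top at (382,205), and the top knob near (341,208). In the side view the panel is at (285,223) and the cabinet top at (135,205). Decoys are turquoise and pink.

Run:
```python
from h import *
for n,box in (("scene",(215,190,270,225)),("side",(262,203,308,242))):
    f=np.load(f"/tmp/{n}.npz"); im,d=f["im"],f["d"]; cal=cam(n); P=pts(d,cal)
    # cabinet top
    hsv=cv2.cvtColor(im,cv2.COLOR_RGB2HSV)
    m=(abs(P[...,2]-.195)<.012)&(hsv[...,1]>80)&(hsv[...,0]<25)&(P[...,0]>.3)
    m=m.astype(np.uint8); k,l,st,c=cv2.connectedComponentsWithStats(m); i=1+np.argmax(st[1:,4]); 
    zt=np.median(P[l==i][:,2]); q=ray(np.argwhere(l==i)[:,::-1],zt,cal)
    r=cv2.minAreaRect((q[:,:2]*1000).astype(np.float32)); print(n,"top",zt,r,st[i])
    x0,y0,x1,y1=box; sub=np.zeros(m.shape,bool); sub[y0:y1,x0:x1]=1
    g=sub&(P[...,2]>.007)&(P[...,2]<.03)
    zt=np.percentile(P[g][:,2],60); 
    mm=sub&(abs(P[...,2]-zt)<.006)
    q=ray(np.argwhere(mm)[:,::-1],zt,cal)
    r=cv2.minAreaRect((q[:,:2]*1000).astype(np.float32)); print("panel",zt,r,mm.sum(),q.mean(0))
f=np.load("/tmp/scene.npz");cal=cam("scene");P=pts(f["d"],cal)
print(P[207,335:350].round(3));print(np.array([P[y,x] for x,y in((168,190),(200,172),(177,225),(245,180),(173,178),(278,259),(280,224),(219,234))]).round(3))
a=cv2.resize(f["im"][160:280,310:440],None,fx=4,fy=4,interpolation=2);b=cv2.resize(f["im"][185:235,200:265],None,fx=4,fy=4,interpolation=2)
o=np.zeros((480,780,3),np.uint8);o[:,:520]=a;o[:200,520:]=b;save("c1",o)
```

```text
scene top 0.19410224527133335 ((687.5399780273438, -287.98406982421875), (174.4092254638672, 224.18722534179688), 66.70335388183594) [ 333  173  100   55 3136]
panel 0.014993309703212805 ((515.3677978515625, 96.97523498535156), (123.4422607421875, 208.17877197265625), 57.74604415893555) 338 [0.51782187 0.10916529 0.01499331]
side top 0.19460716887774088 ((700.3971557617188, -279.2489013671875), (177.5617218017578, 221.00308227539062), 66.79374694824219) [  82  165   99   68 3304]
panel 0.0158390020863367 ((553.4386596679688, 101.4844741821289), (59.037513732910156, 156.3881072998047), 60.72956848144531) 377 [0.53022681 0.11523172 0.015839  ]
[[ 0.618 -0.189  0.14 ]
 [ 0.616 -0.193  0.145]
 [ 0.614 -0.198  0.148]
 [ 0.611 -0.203  0.153]
 [ 0.612 -0.205  0.154]
 [ 0.61  -0.209  0.158]
 [ 0.604 -0.216  0.166]
 [ 0.605 -0.219  0.167]
 [ 0.605 -0.221  0.169]
 [ 0.604 -0.225  0.172]
 [ 0.601 -0.23   0.176]
 [ 0.601 -0.233  0.178]
 [ 0.598 -0.237  0.182]
 [ 0.6   -0.239  0.182]
 [ 0.597 -0.244  0.188]]
[[ 0.363  0.313  0.057]
 [ 0.497  0.306  0.071]
 [ 0.315  0.203 -0.001]
 [ 0.64   0.224  0.006]
 [ 0.421  0.37   0.048]
 [ 0.438 -0.137  0.013]
 [ 0.551 -0.04   0.015]
 [ 0.378  0.062  0.015]]
```

View pics/c1.png

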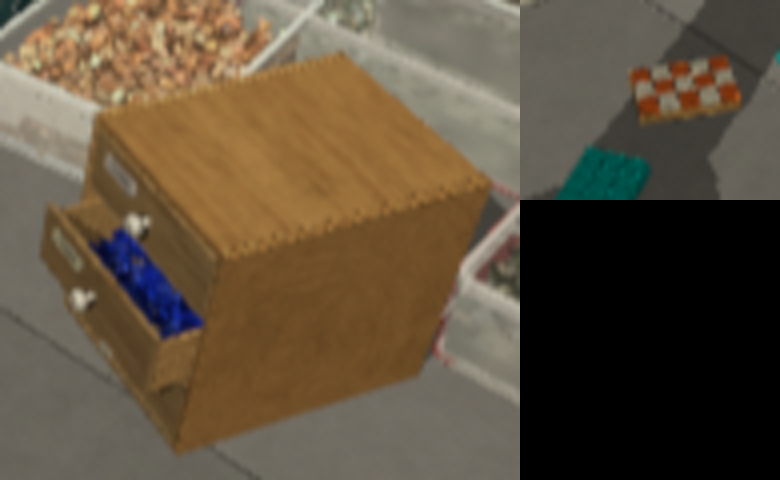

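The crop shows the top knob at crop (137,223), i.e. scene pixel (344,216), with the top drawer shut. The white/terracotta panel is centred at about (241,207) and lies clear of the decoys.

```bash
cat >> h.py <<'E'
def go(p,a):
    """tool-frame offset (mm) and rotvec to tip p, pointing down, closing line y along angle a (deg), nearest half turn"""
    s=state(); R0=R.from_rotvec(s["eef_rot"]); best=None
    for k in (0,180):
        t=np.radians(a+k); y=np.array([np.cos(t),np.sin(t),0]); z=np.array([0,0,-1.]); x=np.cross(y,z)
        r=(R0.inv()*R.from_matrix(np.c_[x,y,z])).as_rotvec()
        j=s["joint_positions"][6]
        print("off",(R0.inv().apply(np.array(p)-s["eef_pos"])*1000).round(1),"rot",r.round(3),"deg",np.degrees(np.linalg.norm(r)).round(0),"j7",j.round(2))
E
python3 - <<'E'
from h import *
f=np.load("/tmp/scene.npz");cal=cam("scene");im=f["im"];P=pts(f["d"],cal)
print("knob",P[216,344],ray((344,216),.158,cal))
for n,box in (("scene",(222,193,262,222)),("side",(266,207,306,240))):
    f=np.load(f"/tmp/{n}.npz");im=f["im"];cal=cam(n);P=pts(f["d"],cal)
    h=cv2.cvtColor(im,cv2.COLOR_RGB2HSV); x0,y0,x1,y1=box
    m=np.zeros(h.shape[:2],np.uint8); hh=h[y0:y1,x0:x1]
    m[y0:y1,x0:x1]=((hh[...,0]<18)&(hh[...,1]>110)&(hh[...,2]>70))
    q=ray(np.argwhere(m>0)[:,::-1],.014,cal);r=cv2.minAreaRect((q[:,:2]*1000).astype(np.float32));print(n,r,m.sum())
s=state();print(R.from_rotvec(s["eef_rot"]).as_matrix().round(3))
c=calibration("wrist");Rm=R.from_rotvec(np.ravel(c["rvec"])).as_matrix();cp=-np.ravel(c["tvec"])@Rm
R0=R.from_rotvec(s["eef_rot"]);print("cam in tool",R0.inv().apply(cp-s["eef_pos"]),"axes",R0.inv().apply(Rm).round(3))
go((.53,.10,.35),66.7)
E
```

```text
knob [ 0.58126737 -0.24262489  0.16320314] [[ 0.58660511 -0.23978     0.158     ]]
scene ((517.6547241210938, 112.68218231201172), (75.10436248779297, 89.1453857421875), 60.18620300292969) 225
side ((523.2163696289062, 118.2606430053711), (59.5798225402832, 90.8677749633789), 59.42330551147461) 185
[[-0.964  0.267 -0.001]
 [ 0.267  0.964 -0.002]
 [-0.    -0.002 -1.   ]]
cam in tool [ 7.01300855e-02  7.91893088e-05 -1.42152117e-01] axes [[ 0.001  1.    -0.   ]
 [-0.961  0.001 -0.275]
 [-0.275  0.001  0.961]]
off [-484.1 -411.8 -118.9] rot [-0.002  0.     0.137] deg 8.0 j7 -0.05
off [-484.1 -411.8 -118.9] rot [-0.    -0.004 -3.005] deg 172.0 j7 -0.05
```

jog_arm(
  targets=[
    {"offset": [-55, -50, -10], "rot": [0, 0, 0.137]},
    {"offset": [-109, -98, -20], "rot": [0, 0, 0.137]},
    {"offset": [-163, -147, -20], "rot": [0, 0, 0.137]},
    {"offset": [-218, -197, -20], "rot": [0, 0, 0.137]},
    {"offset": [-218, -197, -20], "rot": [0, 0, 0.137]},
  ],
)

```text
clock: 0.72
eef_pos: [0.3324, 0.3751, 0.2509]
eef_rot: [0.639, 3.076, -0.002]
contact_force: [-0.2, -0.4, 0.2]
opening: 1.003
grip_force: 0.0
```

jog_arm(
  targets=[
    {"offset": [-60, -42, 0], "rot": [0, 0, 0]},
    {"offset": [-120, -83, 0], "rot": [0, 0, 0]},
    {"offset": [-180, -124, 0], "rot": [0, 0, 0]},
    {"offset": [-242, -166, 0], "rot": [0, 0, 0]},
    {"offset": [-242, -166, 0], "rot": [0, 0, 0]},
  ],
)

```text
clock: 1.35
eef_pos: [0.4883, 0.1268, 0.2511]
eef_rot: [0.64, 3.076, -0.001]
contact_force: [-0.4, 0.5, 0.0]
opening: 0.997
grip_force: 0.0
```

```bash
cat >> h.py <<'E'
def rect(m,z,cal):
    k,l,st,c=cv2.connectedComponentsWithStats(m.astype(np.uint8)); i=1+np.argmax(st[1:,4])
    q=ray(np.argwhere(l==i)[:,::-1],z,cal); return cv2.minAreaRect((q[:,:2]*1000).astype(np.float32)),st[i]
E
python3 - <<'E'
from h import *
s=state();print(s["clock"],s["eef_pos"],s["opening"])
im,d,cal=snap("wrist");P=pts(d,cal);save("w1",im)
h=cv2.cvtColor(im,cv2.COLOR_RGB2HSV)
m=(P[...,2]>.008)&(P[...,2]<.03)&(np.hypot(P[...,0]-.521,P[...,1]-.115)<.065)
print("ztop",np.percentile(P[m][:,2],[10,50,90]),m.sum()); print(rect(m,np.median(P[m][:,2]),cal))
E
```

```text
1.35 [0.48831439 0.12684613 0.2511218 ] 0.9968114954846606
ztop [0.01345745 0.01539179 0.01648125] 3417
(((518.5606689453125, 117.31072235107422), (54.76547622680664, 87.85719299316406), 59.7468147277832), array([ 233,  147,   56,   78, 3417], dtype=int32))
```

View pics/w1.png

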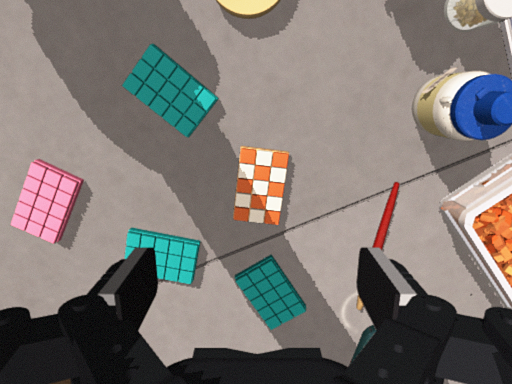

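Wrist view: the white/terracotta panel is at about (262,186), measured at (518.6, 117.3) mm, long axis at 149.7°, top at 15.4 mm. Next I'll look at the knob.

jog_arm(
  targets=[
    {"offset": [-33, -50, 0], "rot": [0, 0, 0]},
    {"offset": [-66, -100, 0], "rot": [0, 0, 0]},
    {"offset": [-100, -150, 0], "rot": [0, 0, 0]},
    {"offset": [-133, -200, 0], "rot": [0, 0, 0]},
    {"offset": [-165, -250, 0], "rot": [0, 0, 0]},
  ],
)

```text
clock: 2.02
eef_pos: [0.54, -0.1657, 0.251]
eef_rot: [-0.633, -3.077, -0.001]
contact_force: [0.7, 0.8, -0.5]
opening: 1.002
grip_force: 0.0
```

jog_arm(
  targets=[
    {"offset": [-31, -48, 0], "rot": [0, 0, 0]},
    {"offset": [-31, -48, 0], "rot": [0, 0, 0]},
  ],
)

```text
clock: 2.28
eef_pos: [0.5477, -0.2278, 0.2512]
eef_rot: [-0.651, -3.073, 0.007]
contact_force: [0.3, 0.0, 0.8]
opening: 0.996
grip_force: 0.0
```

Run:
```python
from h import *
s=state();print(s["clock"],s["eef_pos"])
im,d,cal=snap("wrist");P=pts(d,cal);save("w2",im)
m=(abs(P[...,2]-.195)<.006)
print(np.median(P[m][:,2]),rect(m,np.median(P[m][:,2]),cal))
```

```text
2.275 [ 0.54766223 -0.22784035  0.25123896]
0.19426221101192298 (((622.9525146484375, -258.2958984375), (158.1267852783203, 70.75826263427734), 66.3749771118164), array([  146,   278,   230,    89, 15883], dtype=int32))
```

View pics/w2.png

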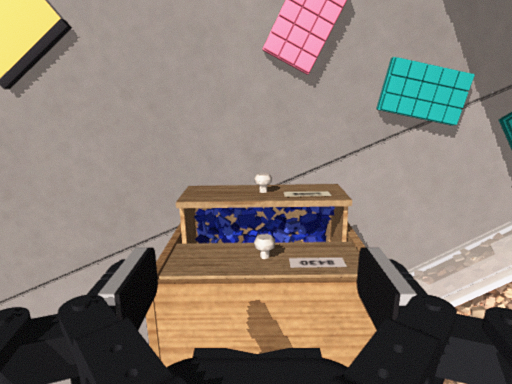

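Wrist view: the top knob's head is at (263,243), the stem at (265,256), and the cabinet's front top edge runs from (158,277) to (367,277).

Run:
```python
from h import *
f=np.load("/tmp/wrist.npz");im,d=f["im"],f["d"];cal=cam("wrist");P=pts(d,cal)
e=ray([(160,277),(366,277)],.1945,cal);print("edge",e,np.degrees(np.arctan2(*(e[1]-e[0])[1::-1])),"mid",e.mean(0))
print("P knob",P[238:258:3,263].round(4))
h=cv2.cvtColor(im,cv2.COLOR_RGB2HSV)[225:265,245:285];m=np.zeros(d.shape,np.uint8);m[225:265,245:285]=(h[...,1]<70)&(h[...,2]>100)
ys,xs=np.nonzero(m);print("mask",xs.mean(),ys.mean(),xs.min(),xs.max(),ys.min(),ys.max())
# triangulate
def line(uv,cal): 
    a=ray(uv,0,cal)[0];b=ray(uv,.3,cal)[0];return a,(b-a)/np.linalg.norm(b-a)
a,u=line((263,243),cal);b,v=line((344,215.5),cam("scene"))
st=np.linalg.lstsq(np.c_[u,-v],b-a,rcond=None)[0];print("tri",a+st[0]*u,b+st[1]*v)
```

```text
edge [[ 0.56377352 -0.29994642  0.1945    ]
 [ 0.61778733 -0.17600847  0.1945    ]] 66.45178859101068 mid [ 0.59078042 -0.23797744  0.1945    ]
P knob [[ 0.5794 -0.2324  0.1601]
 [ 0.5804 -0.2329  0.1631]
 [ 0.5818 -0.2335  0.165 ]
 [ 0.584  -0.2345  0.165 ]
 [ 0.587  -0.2358  0.1632]
 [ 0.5905 -0.2372  0.1605]
 [ 0.5932 -0.2384  0.1595]]
mask 263.7292817679558 244.24861878453038 245 274 226 258
tri [ 0.58526181 -0.23487138  0.15504621] [ 0.58911911 -0.23813699  0.15722154]
```

Run:
```python
from h import *
f=np.load("/tmp/wrist.npz");P=pts(f["d"],cam("wrist"))
print("mid drawer top",P[190:206:3,220].round(3),"midknob",P[178,263]); print("top front",P[262:282:4,263].round(3))
go((.5825,-.234,.145),66.5)
```

```text
mid drawer top [[ 0.548 -0.262  0.088]
 [ 0.549 -0.261  0.098]
 [ 0.549 -0.26   0.106]
 [ 0.549 -0.259  0.117]
 [ 0.55  -0.258  0.125]
 [ 0.552 -0.259  0.124]] midknob [ 0.55020584 -0.21886012  0.10329574]
top front [[ 0.595 -0.239  0.165]
 [ 0.595 -0.239  0.171]
 [ 0.595 -0.239  0.177]
 [ 0.595 -0.24   0.182]
 [ 0.595 -0.24   0.187]]
off [-35.4   4.6 105.7] rot [-0.002 -0.001 -0.003] deg 0.0 j7 1.67
off [-35.4   4.6 105.7] rot [-1.000e-03  3.000e-03  3.139e+00] deg 180.0 j7 1.67
```

jog_arm(
  targets=[
    {"offset": [-35, 4.5, 20], "rot": [0, 0, 0]},
    {"offset": [-35, 4.5, 50], "rot": [0, 0, 0]},
    {"offset": [-35, 4.5, 80], "rot": [0, 0, 0]},
    {"offset": [-35, 4.5, 107], "rot": [0, 0, 0]},
    {"offset": [-35, 4.5, 107], "rot": [0, 0, 0]},
  ],
)

```text
clock: 2.95
eef_pos: [0.5817, -0.2267, 0.1412]
eef_rot: [-0.628, -3.071, -0.003]
contact_force: [-0.8, 0.6, -0.7]
opening: 0.998
grip_force: 0.0
```

jog_arm(
  targets=[
    {"offset": [0, 0, 0], "rot": [0, 0, 0]},
    {"offset": [0, 0, 0], "rot": [0, 0, 0]},
    {"offset": [0, 0, 0], "rot": [0, 0, 0]},
    {"offset": [0, 0, 0], "rot": [0, 0, 0]},
    {"offset": [0, 0, 0], "rot": [0, 0, 0]},
  ],
  fingers=0,
)

```text
clock: 3.58
eef_pos: [0.5818, -0.2373, 0.1463]
eef_rot: [0.641, 3.073, -0.012]
contact_force: [-2.9, -6.3, 3.5]
opening: 0.146
grip_force: 58.4
```

The knob is gripped, so I'll pull along tool +x.

jog_arm(
  targets=[
    {"offset": [15, 0, 0], "rot": [0, 0, 0]},
    {"offset": [32, 0, 0], "rot": [0, 0, 0]},
    {"offset": [49, 0, 0], "rot": [0, 0, 0]},
    {"offset": [66, 0, 0], "rot": [0, 0, 0]},
    {"offset": [83, 0, 0], "rot": [0, 0, 0]},
  ],
)

```text
clock: 4.2
eef_pos: [0.5059, -0.2049, 0.1463]
eef_rot: [0.642, 3.071, -0.013]
contact_force: [-2.5, -8.8, 4.2]
opening: 0.14
grip_force: 59.8
```

jog_arm(
  targets=[
    {"offset": [15, 0, 0], "rot": [0, 0, 0]},
    {"offset": [30, 0, 0], "rot": [0, 0, 0]},
    {"offset": [40, 0, 0], "rot": [0, 0, 0]},
    {"offset": [46, 0, 0], "rot": [0, 0, 0]},
    {"offset": [49, 0, 0], "rot": [0, 0, 0]},
  ],
)

```text
clock: 4.82
eef_pos: [0.4622, -0.1863, 0.1463]
eef_rot: [0.641, 3.068, -0.014]
contact_force: [0.9, -11.8, -2.5]
opening: 0.142
grip_force: 59.2
```

jog_arm(
  targets=[
    {"offset": [2, 0, 0], "rot": [0, 0, 0]},
    {"offset": [3, 0, 0], "rot": [0, 0, 0]},
    {"offset": [3, 0, 0], "rot": [0, 0, 0]},
  ],
)

```text
clock: 5.2
eef_pos: [0.4623, -0.1863, 0.1463]
eef_rot: [0.64, 3.062, -0.018]
contact_force: [4.9, -14.2, -6.2]
opening: 0.144
grip_force: 58.9
```

jog_arm(
  targets=[
    {"offset": [0, 0, 0], "rot": [0, 0, 0]},
    {"offset": [0, 0, 0], "rot": [0, 0, 0]},
    {"offset": [0, 0, 0], "rot": [0, 0, 0]},
    {"offset": [0, 0, 0], "rot": [0, 0, 0]},
  ],
  fingers=1,
)

```text
clock: 5.7
eef_pos: [0.4595, -0.1765, 0.1442]
eef_rot: [-0.633, -3.077, -0.001]
contact_force: [0.4, 0.1, -0.5]
opening: 0.975
grip_force: 0.0
```

jog_arm(
  targets=[
    {"offset": [0, 0, -15], "rot": [0, 0, 0]},
    {"offset": [0, 0, -45], "rot": [0, 0, 0]},
    {"offset": [0, 0, -85], "rot": [0, 0, 0]},
    {"offset": [0, 0, -110], "rot": [0, 0, 0]},
    {"offset": [0, 0, -110], "rot": [0, 0, 0]},
  ],
)

```text
clock: 6.32
eef_pos: [0.4614, -0.1779, 0.2574]
eef_rot: [0.633, 3.071, 0.002]
contact_force: [-0.1, -0.1, 0.3]
opening: 0.998
grip_force: 0.0
```

Run:
```python
from h import *
s=state();print(s["clock"],s["eef_pos"],s["eef_rot"])
im,d,cal=snap("wrist");P=pts(d,cal);save("w3",im)
h=cv2.cvtColor(im,cv2.COLOR_RGB2HSV)
m=(P[...,2]>.16)&(P[...,2]<.18)&(h[...,0]>95)&(h[...,0]<130)&(h[...,1]>100)
print(np.median(P[m][:,2]),rect(m,np.median(P[m][:,2]),cal))
```

```text
6.325 [ 0.46144722 -0.1778845   0.25736438] [6.33329511e-01 3.07050981e+00 2.22971215e-03]
0.1713758914430501 (((527.651123046875, -230.0069580078125), (16.87275505065918, 87.66205596923828), 65.89976501464844), array([ 217,  247,   23,  100, 2196], dtype=int32))
```

View pics/w3.png

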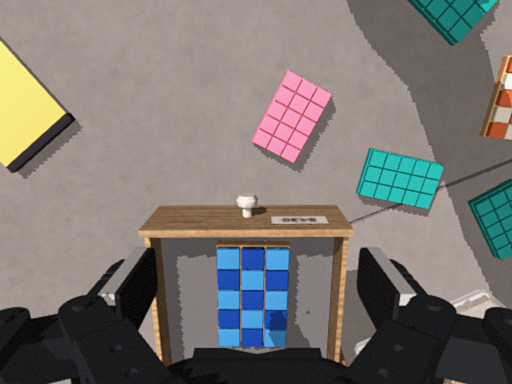

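The drawer is out at its stop. The blue panel is visible at pixels (217–289, 247–347), roughly square in the drawer. I'll measure it by merging the tiles, with the scene view as a second view for height.

Run:
```python
from h import *
f=np.load("/tmp/wrist.npz");cal=cam("wrist")
im2,d2,cal2=snap("scene")
for im,d,cal in ((f["im"],f["d"],cal),(im2,d2,cal2)):
    P=pts(d,cal);h=cv2.cvtColor(im,cv2.COLOR_RGB2HSV)
    m=(P[...,2]>.16)&(P[...,2]<.18)&(h[...,0]>95)&(h[...,0]<130)&(h[...,1]>100)&(np.hypot(P[...,0]-.52,P[...,1]+.21)<.09)
    z=np.median(P[m][:,2]); mm=cv2.morphologyEx(m.astype(np.uint8),cv2.MORPH_CLOSE,np.ones((5,5)))
    r,st=rect(mm,z,cal); print(z,r,st)
r,st=rect(cv2.morphologyEx(((lambda P,h:(P[...,2]>.16)&(P[...,2]<.18)&(h[...,0]>95)&(h[...,0]<130)&(h[...,1]>100))(pts(f["d"],cam("wrist")),cv2.cvtColor(f["im"],cv2.COLOR_RGB2HSV))).astype(np.uint8),cv2.MORPH_CLOSE,np.ones((5,5))),.1715,cam("wrist"))
P=pts(f["d"],cam("wrist"));print("floor",P[300,200],P[300,310])
c=np.array(r[0])/1000;a=r[2] if r[1][0]<r[1][1] else r[2]-90
print(c,a);go((c[0],c[1],.25),a)
```

```text
0.16934952994726035 ((533.4940795898438, -212.43653869628906), (53.921688079833984, 87.87022399902344), 65.9483642578125) [ 217  247   73  100 6955]
0.17114635483020554 ((534.8323364257812, -214.6932373046875), (55.03141784667969, 87.45311737060547), 65.89933776855469) [308 207  37  21 438]
floor [ 0.52553971 -0.25610347  0.15275762] [ 0.56177293 -0.17292932  0.15214863]
[ 0.53019794 -0.21111115] 66.02005767822266
off [-78.6  -3.3   4.4] rot [0.001 0.    0.012] deg 1.0 j7 1.5
off [-78.6  -3.3   4.4] rot [-0.00e+00  1.00e-03 -3.13e+00] deg 179.0 j7 1.5
```

jog_arm(
  targets=[
    {"offset": [-40, -1, 0], "rot": [0, 0, 0]},
    {"offset": [-78, -3, 0], "rot": [0, 0, 0]},
    {"offset": [-78, -3, 0], "rot": [0, 0, 0]},
    {"offset": [-78, -3, 0], "rot": [0, 0, 0]},
    {"offset": [-78, -3, 0], "rot": [0, 0, 0]},
  ],
  fingers=0.87,
)

```text
clock: 7.05
eef_pos: [0.5286, -0.2105, 0.2537]
eef_rot: [-0.635, -3.075, -0.001]
contact_force: [-0.6, -0.2, -0.6]
opening: 0.872
grip_force: 0.0
```

```bash
cat >> h.py <<'E'
def blue(cal,im,d,c,lo=.16,hi=.18):
    P=pts(d,cal);h=cv2.cvtColor(im,cv2.COLOR_RGB2HSV)
    m=(P[...,2]>lo)&(P[...,2]<hi)&(h[...,0]>95)&(h[...,0]<130)&(h[...,1]>100)&(np.hypot(P[...,0]-c[0],P[...,1]-c[1])<.09)
    z=np.median(P[m][:,2]); r,st=rect(cv2.morphologyEx(m.astype(np.uint8),cv2.MORPH_CLOSE,np.ones((5,5))),z,cal)
    print("blue",z,r,st); return r
E
python3 - <<'E'
from h import *
s=state();print(s["eef_pos"])
im,d,cal=snap("wrist");r=blue(cal,im,d,(.532,-.212)); print(cam("wrist")[2]-cal[2])
c=np.array(r[0])/1000
P=pts(d,cal);k=(P[...,2]>.174)&(P[...,2]<.179)&(np.hypot(P[...,0]-c[0],P[...,1]-c[1])<.12)
y=np.array([np.cos(np.radians(66.2)),np.sin(np.radians(66.2))]);w=(P[k][:,:2]-c)@y;print("walls",np.percentile(w[w<-.03],[50,98]),np.percentile(w[w>.03],[2,50]))
go((c[0],c[1],.163),r[2])
E
```

```text
[ 0.52864452 -0.21046844  0.25370446]
blue 0.17144097944040892 ((535.9295043945312, -213.51708984375), (53.87397003173828, 86.21697235107422), 65.9888687133789) [ 217  150   81  118 8959]
[-0.00011715 -0.00034799 -0.00018619]
walls [-0.07461021 -0.04193884] [0.05243473 0.06637926]
off [-7.7 -0.1 91. ] rot [ 0.001 -0.001  0.012] deg 1.0 j7 1.66
off [-7.7 -0.1 91. ] rot [ 2.000e-03  1.000e-03 -3.129e+00] deg 179.0 j7 1.66
```

jog_arm(
  targets=[
    {"offset": [-6, 0, 30], "rot": [0, 0, 0.01]},
    {"offset": [-6, 0, 60], "rot": [0, 0, 0.01]},
    {"offset": [-6, 0, 80], "rot": [0, 0, 0.01]},
    {"offset": [-6, 0, 95], "rot": [0, 0, 0.01]},
    {"offset": [-6, 0, 95], "rot": [0, 0, 0.01]},
  ],
)

```text
clock: 7.72
eef_pos: [0.5347, -0.2128, 0.1584]
eef_rot: [-0.649, -3.072, -0.0]
contact_force: [0.3, 0.3, 0.2]
opening: 0.87
grip_force: 0.0
```

jog_arm(
  targets=[
    {"offset": [0, 0, 0], "rot": [0, 0, 0]},
    {"offset": [0, 0, 0], "rot": [0, 0, 0]},
    {"offset": [0, 0, 0], "rot": [0, 0, 0]},
    {"offset": [0, 0, 0], "rot": [0, 0, 0]},
  ],
  fingers=0.4,
)

```text
clock: 8.22
eef_pos: [0.5367, -0.2139, 0.1608]
eef_rot: [0.649, 3.071, -0.0]
contact_force: [-0.7, -1.6, 5.2]
opening: 0.632
grip_force: 63.8
```

jog_arm(
  targets=[
    {"offset": [0, 0, -10], "rot": [0, 0, 0]},
    {"offset": [0, 0, -30], "rot": [0, 0, 0]},
    {"offset": [0, 0, -60], "rot": [0, 0, 0]},
    {"offset": [0, 0, -90], "rot": [0, 0, 0]},
    {"offset": [0, 0, -90], "rot": [0, 0, 0]},
  ],
)

```text
clock: 8.85
eef_pos: [0.5373, -0.2143, 0.2528]
eef_rot: [0.649, 3.067, 0.0]
contact_force: [-0.5, 0.5, -1.1]
opening: 0.631
grip_force: 63.5
```

Run:
```python
from h import *
s=state();print(s["clock"],s["eef_pos"],s["opening"],s["grip_force"])
im,d,cal=snap("wrist");save("w4",im);t=s["eef_pos"]; r=blue(cal,im,d,t,t[2]-.02,t[2]+.05); c=np.array(r[0])/1000
P=pts(d,cal);u,v=262,260
h=cv2.cvtColor(im,cv2.COLOR_RGB2HSV);m=(h[...,0]>95)&(h[...,0]<130)&(h[...,1]>100)&(P[...,2]>.2)
A=P[m];print("plane",np.linalg.lstsq(np.c_[A[:,:2]-A[:,:2].mean(0),np.ones(len(A))],A[:,2],rcond=None)[0])
print("in tool",R.from_rotvec(s["eef_rot"]).inv().apply(np.r_[c-t[:2],0])*1000)
go((.5186,.1173,.26),59.75)
```

```text
8.85 [ 0.53730217 -0.21427866  0.2528056 ] 0.6311450251895474 63.472713232040405
blue 0.26332787879822206 ((536.5567016601562, -214.5983428955078), (55.79377365112305, 86.33732604980469), 66.0670394897461) [  190   165   135   183 22793]
plane [-0.05477773  0.00943799  0.26399256]
in tool [ 0.55213526 -0.5941804  -0.00450412]
off [149.9 295.4  -9.3] rot [0.001 0.003 0.111] deg 6.0 j7 1.66
off [149.9 295.4  -9.3] rot [-4.00e-03  2.00e-03 -3.03e+00] deg 174.0 j7 1.66
```

View pics/w4.png

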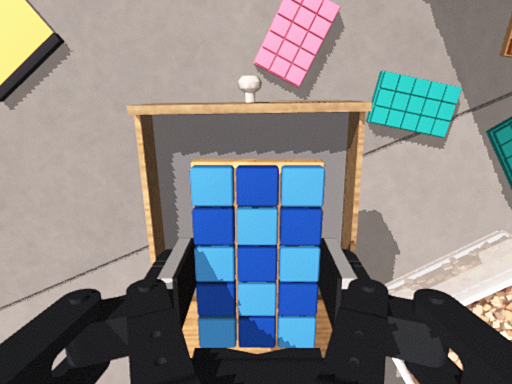

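The panel is held centred and near level (underside about 5 mm below the tip). Carry it over.

jog_arm(
  targets=[
    {"offset": [23, 45, 0], "rot": [0, 0, 0.02]},
    {"offset": [46, 91, 0], "rot": [0, 0, 0.05]},
    {"offset": [69, 136, 0], "rot": [0, 0, 0.08]},
    {"offset": [92, 181, 0], "rot": [0, 0, 0.11]},
    {"offset": [115, 227, 0], "rot": [0, 0, 0.11]},
  ],
)

```text
clock: 9.52
eef_pos: [0.5205, 0.0424, 0.2479]
eef_rot: [-0.818, -3.031, 0.002]
contact_force: [1.6, -0.0, -1.8]
opening: 0.635
grip_force: 63.5
```

Run:
```python
from h import *
print(state()["eef_pos"]);go((.519,.117,.12),59.75)
```

```text
[0.52054251 0.04241172 0.24786331]
off [ 38.6  63.9 127.8] rot [-0.002 -0.002  0.001] deg 0.0 j7 0.98
off [ 38.6  63.9 127.8] rot [ 3.000e-03 -3.000e-03 -3.141e+00] deg 180.0 j7 0.98
```

jog_arm(
  targets=[
    {"offset": [20, 32, 30], "rot": [0, 0, 0]},
    {"offset": [39, 64, 60], "rot": [0, 0, 0]},
    {"offset": [39, 64, 90], "rot": [0, 0, 0]},
    {"offset": [39, 64, 128], "rot": [0, 0, 0]},
    {"offset": [39, 64, 128], "rot": [0, 0, 0]},
  ],
)

```text
clock: 10.15
eef_pos: [0.516, 0.1148, 0.1172]
eef_rot: [-0.816, -3.025, 0.01]
contact_force: [-0.5, 0.5, -1.5]
opening: 0.63
grip_force: 64.1
```

jog_arm(
  targets=[
    {"offset": [0, 0, 0], "rot": [0, 0, 0]},
    {"offset": [0, 0, 0], "rot": [0, 0, 0]},
  ],
)

```text
clock: 10.4
eef_pos: [0.5221, 0.116, 0.123]
eef_rot: [0.818, 3.031, 0.003]
contact_force: [0.5, 0.5, -1.3]
opening: 0.634
grip_force: 64.1
```

Run:
```python
from h import *
s=state();t=s["eef_pos"];print(s["clock"],t)
im,d,cal=snap("wrist");blue(cal,im,d,t,t[2]-.02,t[2]+.05)
for n in("scene","side"):
    im,d,cal=snap(n);blue(cal,im,d,t,t[2]-.02,t[2]+.04)
go((.519,.117,.024),59.75)
```

```text
10.4 [0.52206374 0.11601433 0.12295354]
blue 0.13352559787426463 ((521.1589965820312, 115.67860412597656), (55.9521369934082, 86.10762786865234), 59.70298385620117) [  189   165   136   183 22834]
blue 0.13315955194511078 ((503.57977294921875, 130.87506103515625), (64.88594818115234, 38.66962432861328), 54.58143615722656) [227 172  13  13 123]
blue 0.13354817810308173 ((528.2520141601562, 110.12454986572266), (57.21214294433594, 86.9712905883789), 73.7785873413086) [270 183  21  22 275]
off [ 2.8 -0.7 98.6] rot [0.002 0.001 0.001] deg 0.0 j7 0.97
off [ 2.8 -0.7 98.6] rot [-2.000e-03  4.000e-03 -3.141e+00] deg 180.0 j7 0.97
```

jog_arm(
  targets=[
    {"offset": [2.5, 0, 25], "rot": [0, 0, 0]},
    {"offset": [2.5, 0, 50], "rot": [0, 0, 0]},
    {"offset": [2.5, 0, 70], "rot": [0, 0, 0]},
    {"offset": [2.5, 0, 84], "rot": [0, 0, 0]},
    {"offset": [2.5, 0, 92], "rot": [0, 0, 0]},
  ],
)

```text
clock: 11.18
eef_pos: [0.5185, 0.117, 0.0286]
eef_rot: [-0.818, -3.033, 0.0]
contact_force: [-0.9, -0.7, -1.7]
opening: 0.633
grip_force: 64.1
```

jog_arm(
  targets=[
    {"offset": [0, 0, 0], "rot": [0, 0, 0]},
    {"offset": [0, 0, 0], "rot": [0, 0, 0]},
    {"offset": [0, 0, 0], "rot": [0, 0, 0]},
  ],
)

```text
clock: 11.55
eef_pos: [0.5191, 0.1173, 0.0299]
eef_rot: [0.818, 3.032, 0.001]
contact_force: [-0.5, -0.2, -2.4]
opening: 0.633
grip_force: 64.1
```

jog_arm(
  targets=[
    {"offset": [0, 0, 3], "rot": [0, 0, 0]},
    {"offset": [0, 0, 5], "rot": [0, 0, 0]},
    {"offset": [0, 0, 6.5], "rot": [0, 0, 0]},
    {"offset": [0, 0, 7], "rot": [0, 0, 0]},
    {"offset": [0, 0, 7], "rot": [0, 0, 0]},
  ],
)

```text
clock: 12.18
eef_pos: [0.5185, 0.1171, 0.0222]
eef_rot: [-0.818, -3.033, 0.0]
contact_force: [-0.5, 0.2, -1.8]
opening: 0.634
grip_force: 64.1
```

jog_arm(
  targets=[
    {"offset": [0, 0, 0.7], "rot": [0, 0, 0]},
    {"offset": [0, 0, 1.3], "rot": [0, 0, 0]},
    {"offset": [0, 0, 1.5], "rot": [0, 0, 0]},
    {"offset": [0, 0, 1.5], "rot": [0, 0, 0]},
  ],
)

```text
clock: 12.68
eef_pos: [0.5185, 0.1171, 0.0208]
eef_rot: [-0.818, -3.033, -0.0]
contact_force: [-0.0, -0.4, -1.1]
opening: 0.63
grip_force: 64.2
```

jog_arm(
  targets=[
    {"offset": [0, 0, 0.5], "rot": [0, 0, 0]},
    {"offset": [0, 0, 1], "rot": [0, 0, 0]},
    {"offset": [0, 0, 1], "rot": [0, 0, 0]},
  ],
)

```text
clock: 13.05
eef_pos: [0.5185, 0.1171, 0.0208]
eef_rot: [-0.818, -3.032, -0.001]
contact_force: [-3.4, 1.1, 8.5]
opening: 0.633
grip_force: 65.2
```

Run:
```python
from h import *
s=state();t=s["eef_pos"];print(t,s["contact_force"])
im,d,cal=snap("wrist");blue(cal,im,d,t,t[2]-.02,t[2]+.05)
```

```text
[0.51849203 0.11713236 0.02078359] [-3.38205099  1.08359116  8.50604802]
blue 0.03143110725604967 ((517.4971313476562, 116.76093292236328), (56.33131790161133, 85.92691802978516), 59.842288970947266) [  188   165   137   183 22925]
```

Contact at 8.5 N with the tile top at 31.4 mm, so it is on the white panel. Release and rise.

jog_arm(
  targets=[
    {"offset": [0, 0, 0], "rot": [0, 0, 0]},
    {"offset": [0, 0, 0], "rot": [0, 0, 0]},
    {"offset": [0, 0, 0], "rot": [0, 0, 0]},
  ],
  fingers=0.85,
)

```text
clock: 13.48
eef_pos: [0.5185, 0.1171, 0.0196]
eef_rot: [0.818, 3.033, -0.0]
contact_force: [0.9, -0.4, 0.1]
opening: 0.85
grip_force: 0.0
```

jog_arm(
  targets=[
    {"offset": [0, 0, -10], "rot": [0, 0, 0]},
    {"offset": [0, 0, -35], "rot": [0, 0, 0]},
    {"offset": [0, 0, -80], "rot": [0, 0, 0]},
    {"offset": [30, 0, -130], "rot": [0, 0, 0]},
    {"offset": [60, 0, -180], "rot": [0, 0, 0]},
  ],
)

```text
clock: 14.1
eef_pos: [0.4662, 0.1472, 0.2016]
eef_rot: [0.82, 3.032, 0.0]
contact_force: [-0.6, 1.9, -0.1]
opening: 0.852
grip_force: 0.0
```

jog_arm(
  targets=[
    {"offset": [0, 0, 0], "rot": [0, 0, 0]},
    {"offset": [0, 0, 0], "rot": [0, 0, 0]},
    {"offset": [0, 0, 0], "rot": [0, 0, 0]},
  ],
)

```text
clock: 14.48
eef_pos: [0.466, 0.1461, 0.1984]
eef_rot: [-0.82, -3.031, 0.004]
contact_force: [-0.1, 0.2, -0.6]
opening: 0.851
grip_force: 0.0
```

Run:
```python
from h import *
s=state();print(s["clock"],s["eef_pos"])
im,d,cal=snap("wrist");blue(cal,im,d,(.518,.117),.02,.05)
x=cv2.resize(im,None,fx=1.5,fy=1.5);save("w5",x)
P=pts(d,cal);m=(P[...,2]>.022)&(P[...,2]<.05)&(np.hypot(P[...,0]-.518,P[...,1]-.117)<.06)
A=P[m];print(np.linalg.lstsq(np.c_[A[:,:2]-A[:,:2].mean(0),np.ones(len(A))],A[:,2],rcond=None)[0])
m=(P[...,2]>.004)&(P[...,2]<.05)&(np.hypot(P[...,0]-.518,P[...,1]-.117)<.075)
r=cv2.minAreaRect((P[m][:,:2]*1000).astype(np.float32));print("all",r)
im,d,cal=snap("scene");blue(cal,im,d,(.518,.117),.02,.05)
```

```text
14.475 [0.46602078 0.14609463 0.19841448]
blue 0.03141700497201852 ((518.4730224609375, 117.4561996459961), (53.882877349853516, 85.646484375), 59.58993148803711) [ 231  191   57   82 4442]
[ 0.01062966 -0.00588082  0.03075959]
all ((518.5125122070312, 117.16136932373047), (56.11262130737305, 87.74378204345703), 59.63453674316406)
blue 0.030890461593604257 ((518.7998657226562, 116.00335693359375), (54.71547317504883, 84.53582000732422), 59.640838623046875) [227 196  28  14 259]
```

View pics/w5.png

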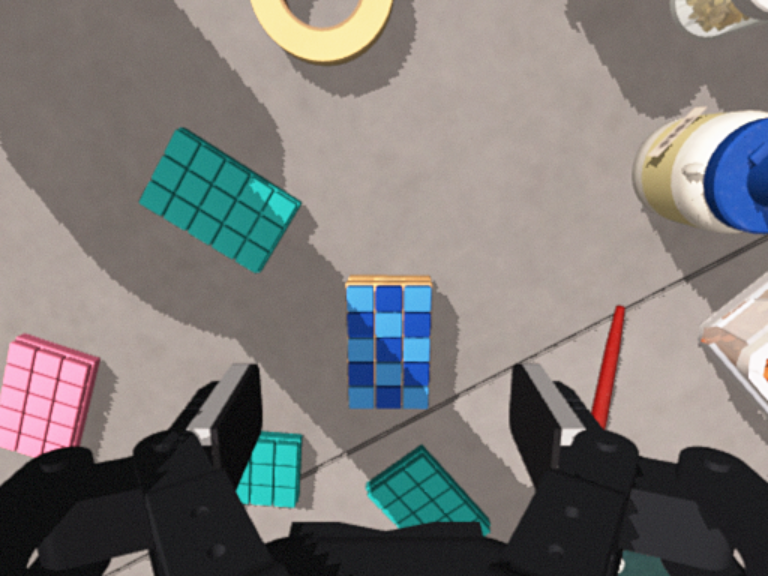

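The blue panel lies flush on the white one at (388,343), with a combined footprint of 56 × 88 mm. I'll check the drawer is still out, then hand in.

Run:
```python
from h import *
im,d,cal=snap("scene");P=pts(d,cal)
o=np.array([-.917,.399]);q=(P[...,:2]-np.array([.595,-.239]));a=q@o;b=q@np.array([.399,.917])
m=(P[...,2]>.165)&(P[...,2]<.181)&(abs(b)<.06)&(abs(b)>.02)&(a>0)&(a<.2)
t=np.percentile(a[m],[90,97,99]);print(t,m.sum())
if t[1]>.122: print(sign_off())
```

```text
[0.12911201 0.12964032 0.12985472] 71
the job is handed in; nothing more can be done
None
```

The job is handed in: the drawer measured about 0.129 m out, and the blue panel lies tiles up on the white and terracotta panel, flush to within about 1–2 mm by the cameras, with no bystander touched.

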